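Hand brake check on the tube rack carriage

TASK

Check the hand brake of the rack carriage with the green lever: without gripping anything, press the green lever gently in towards its bar from outside with the backs of the fingers until it stops short of the bar, keep it there for a moment, and let it spring fully out again. Then press it in to its stop a second time and finish while holding it there, so that the gap can be measured. Do not touch the bar, and leave the carriage with the red lever and everything else on the bench alone.

Things in the scene. Friction and masses are not known exactly. Their poses are not given: they have to be found in the camera images.
- green_carriage: white rack carriage with the green lever, fixed to the bench, with racks of yellow-capped tubes up to 167 mm above the bench. Origin on the bench under the middle of its push bar; +x points from the bar to the racks (deck 216 mm wide, x from 65 to 345 mm), +z up. Two arms hold the bar at its ends, 100 mm either side along y
- green_bar_mid (a point): fixed steel push bar of the green carriage, 22 mm diameter, 200 mm long along its own y, 130 mm above the bench. Origin at its middle; +x points away from the lever. The lever's black pivot bracket sits on it at y = +75 mm, the pivot 35 mm out at x = -35 mm
- green_grip (a point): green round lever grip, 16 mm diameter, 63 mm long (35 mm towards the pivot, 28 mm to the free end with its 22 mm ball). Origin: place to press, on the centre line 120 mm from the pivot, 130 mm above the bench, no carriage part below it. +x points across the lever to the bar (press this way), +y along the lever to the pivot, +z up. Travel here from fully out to the stop: 42 mm
- green_lever (a joint): angle of the green hand lever about its upright pivot, rad: 0 = fully out (rest), 0.35 = pressed in against its built-in stop, lying parallel to the bar with a 16 mm free gap between. Sprung outwards: about 2 N at the grip to start it, 6 N at the stop; springs back by itself
- red_carriage: white rack carriage with the red lever, fixed to the bench, with racks of yellow-capped tubes up to 167 mm above the bench. Origin on the bench under the middle of its push bar; +x points from the bar to the racks (deck 216 mm wide, x from 65 to 345 mm), +z up. Two arms hold the bar at its ends, 100 mm either side along y
- red_bar_mid (a point): fixed steel push bar of the red carriage, 22 mm diameter, 200 mm long along its own y, 130 mm above the bench. Origin at its middle; +x points away from the lever. The lever's black pivot bracket sits on it at y = +75 mm, the pivot 35 mm out at x = -35 mm
- red_grip (a point): red round lever grip, 16 mm diameter, 63 mm long (35 mm towards the pivot, 28 mm to the free end with its 22 mm ball). Origin: place to press, on the centre line 120 mm from the pivot, 130 mm above the bench, no carriage part below it. +x points across the lever to the bar (press this way), +y along the lever to the pivot, +z up. Travel here from fully out to the stop: 42 mm
- red_lever (a joint): angle of the red hand lever about its upright pivot, rad: 0 = fully out (rest), 0.35 = pressed in against its built-in stop, lying parallel to the bar with a 16 mm free gap between. Sprung outwards: about 2 N at the grip to start it, 6 N at the stop; springs back by itself
- specimen_jar_mid (a point): specimen jar with orange cap, 54 mm diameter, 70 mm tall, standing between or before the carriages; this point is its centre. A bystander, to be left alone
- gap_gauge_mid (a point): stepped steel gap gauge, 70 x 14 x 17 mm, lying on the bench; this point is its centre. A bystander, to be left alone
- tube_rack_mid (a point): loose grey tube rack, 80 x 150 x 62 mm, with a few yellow-capped tubes standing up to 101 mm high; this point is its centre. A bystander, to be left alone
- marker_mid (a point): white marker pen with blue cap, 130 x 14 x 14 mm, lying on the bench; this point is its centre. A bystander, to be left alone
- timer_mid (a point): flat white bench timer, 60 x 70 x 22 mm; this point is its centre. A bystander, to be left alone
- tip_box_mid (a point): blue pipette tip box with clear lid, 85 x 120 x 65 mm; this point is its centre. A bystander, to be left alone
- dish_mid (a point): flat clear round dish, 92 mm diameter, 16 mm high; this point is its centre. A bystander, to be left alone

How it is judged:
By the outcome, as a careful person would: the job done as asked, in the order asked, and still so for the second after the job is handed in, while the arm keeps its last pose, push and grip.
It also fails if it takes over 38 s, if anything falls off the work surface, if the arm or the gripper's body presses on something with over 40 N, if the wrist force passes 120 N, or if a joint passes its speed limit or range.

ROBOT

A 7-joint arm with a two-finger parallel gripper is mounted at the origin on the work surface. World frame = base frame: x ahead of the robot, y to its left, z up, the work surface at z = 0. Lengths are in m, angles in rad, forces in N, time in s.
With the tool pointing down it reaches from about 0.4 to 0.85 m from the base axis. Payload 10.4 kg.
Tool frame: the origin (TCP) lies at the very end of the fingers, on their centre line; the grasp point (between the pads) lies 19 mm behind it; x points along the fingers, z is the direction in which the jaws open and shut, and the axes are right-handed (so a half turn about x gives the same grasp; the last joint's range is limited). The gripper opens to 85 mm and grips with 20 to 120 N. Pads are 22 mm wide; open, the fingers measure 114 mm over their backs; the gripper's body (76 mm by 85 mm) begins 54 mm behind the grasp point. The pads swing forward as they close: fully open they stand 13 mm farther back than shut.
Start: joints at [-1.292, 0.332, -0.065, 1.46, 0.022, 1.35, -0.088], TCP at [0.186, 0.597, 0.231] pointing down, gripper open.
Joint ranges: [-2.6, 2.6], [-0.5, 2.12], [-1.47, 1.34], [0.16, 2.42], [-1.27, 4.41], [0.06, 2.06], [-2.6, 2.6]. Speed limits (rad/s): [2.22, 2.22, 2.79, 2.79, 3.14, 3.14, 3.14].

INTERFACE

Orientations are given as a unit quaternion [x, y, z, w].
In Python, from workcell import telemetry, viewer, manip, spot_in, mark_of gives the robot as it stands. The module is installed in compiled form; this text tells all that it offers.
- The arm moves only by the shell command python3 -m crank 'ROWS' [FORCE]. ROWS is JSON, a list of rows, each a list of 3 entries, a list of its own where there are three numbers: the closure, from 0 (fully open) to 1 (shut), then the shift along the world's x, y, z in cm, then the turn, a rotation vector about the world's x, y, z in rad. A call has 1 to 12 rows; each row shifts and turns the commanded pose from where the row before left it; what a row does not reach is not made up. A row lasts 1/12 s, in which the tool goes at most 41.7 mm and 7.16 degrees, less where a joint would pass 70% of its speed; a pose out of reach is approached as far as the arm can. A call with a gripper value outside its range is refused whole. The fingers move at their own pace and stop on an object; FORCE is the grip in N (left out, the last holds). Time passes only in rows, so rows that do not move let the fingers close. It gives the time, the measured TCP pose, the force and the opening at its end, in the units of the state.
- telemetry.get_obs(): the state, without advancing time (a new reading comes with each control period).
- viewer.camera(name): name is "scene" or "top" or "wrist"; returns a dict with "frame" (480x640x3 uint8, red, green, blue), "intrinsics" (3x3 intrinsics, pixels), "k1" (the pictures are not rectified: a ray, as slopes to the right and down, at radius r is drawn at 1 + k1 r^2 times it, then the intrinsics apply), "cam_to_world" (4x4, takes a point from camera to world coordinates). Camera axes: x right, y up, looking along -z (the intrinsics and any distortion apply to the point x, -y, -z); pixel columns grow to the right and rows downward; lengths in m; the calibration is good to about 2 mm. A picture is of the moment at which its call begins. There is no depth.
- manip.hand_in(): hands the job in, once; it reports no verdict.
Trained networks look in a picture, given as the dict that the camera call returned (one of the last four; its "shot" number tells which), for a name from the list of things; names that differ only in an ending like _2 or _b are one class to them, and where a whole thing is asked for, a point or a joint stands for the part that bears it (a point fixed in the world has none). Each returns a list of dicts, best first, with "conf" (0 to 1); they miss things now and then, are a little off and sometimes report something else, mostly with a low value. They report only what shows in the picture. A call takes as long as a camera call.
- spot_in(thing, picture): "location" ([x, y, z] in m, in the coordinates of the camera as it stood for that picture, good to about 4 mm: the middle of the surface that is visible of it).
- mark_of(thing, picture): "location" ([x, y, z] in m, in the coordinates of the camera as it stood for that picture, good to about 4 mm: a listed point, or the origin of a listed thing).
The state is a dict: "clock": time; "joint_pos": joint angles; "joint_velocities": joint speeds; "tau": joint torques, N m; "position": TCP position; "ee_rot": TCP orientation; "ft_force": force on the tool from outside, world axes, zero at the start; "torque": the same for the moment, N m; "grip_width": opening from 0.0 (shut) to 1.0 (fully open).
Only numpy, scipy, OpenCV 4.12 (cv2) and the standard library are available. Lean on these libraries where they do the work, as an engineer would, in place of code of your own. Each camera call takes 0.05 s, during which the arm holds its last target. There are 200 camera calls.

## Working session

There is one attempt and no reset: what is moved stays moved. The work goes in short steps, Python scripts to look and compute and a shell command to move; the robot and the scene stay as the last step left them, time stands still between calls to the robot, and variables do not carry over. Pictures are saved under pics/ and viewed, about 8 in all and at most 12, crops included, and the job is handed in when it is done.

```bash
mkdir -p pics
cat > h.py <<'E'
import numpy as np, cv2
from workcell import telemetry, viewer, manip, spot_in, mark_of
def w(p,l): return (p["cam_to_world"]@np.r_[l,1])[:3]
def save(p,n): cv2.imwrite(f"pics/{n}.png",p["frame"][:,:,::-1])
E
python3 - <<'E'
from h import *
np.set_printoptions(precision=4,suppress=True)
o=telemetry.get_obs(); print({k:o[k] for k in ("clock","position","ee_rot","ft_force","grip_width")})
for c in ("top","scene"):
    p=viewer.camera(c); save(p,c+"0")
    print(c,p["cam_to_world"][:3,3])
    for t in ("green_grip","green_bar_mid","green_carriage","red_grip","red_bar_mid","specimen_jar_mid","gap_gauge_mid","tube_rack_mid","tip_box_mid"):
        print(t,[(w(p,r["location"]).round(4),round(r["conf"],2)) for r in mark_of(t,p)[:2]])
E
```

```text
{'clock': 0.0, 'position': array([0.1857, 0.5964, 0.2305]), 'ee_rot': array([-0.4195,  0.5699,  0.4188,  0.5691]), 'ft_force': array([-0.6463,  0.6005, -0.524 ]), 'grip_width': 1.0000447852500445}
top [0.4713 0.0201 1.4569]
green_grip [(array([0.5033, 0.1447, 0.129 ]), 0.61)]
green_bar_mid [(array([0.5679, 0.1956, 0.1294]), 0.7)]
green_carriage [(array([0.5661, 0.1905, 0.0014]), 0.76)]
red_grip [(array([ 0.5482, -0.2633,  0.131 ]), 0.64)]
red_bar_mid [(array([ 0.6345, -0.2437,  0.1294]), 0.65), (array([0.5675, 0.1975, 0.134 ]), 0.27)]
specimen_jar_mid [(array([0.4689, 0.0236, 0.0347]), 0.97)]
gap_gauge_mid [(array([0.4598, 0.4173, 0.0111]), 0.52)]
tube_rack_mid [(array([0.6023, 0.4422, 0.0284]), 0.91)]
tip_box_mid [(array([ 0.6057, -0.445 ,  0.0335]), 0.9)]
scene [1.5239 0.8716 0.9339]
green_grip [(array([0.5017, 0.1411, 0.1307]), 0.72)]
green_bar_mid [(array([0.5635, 0.1938, 0.1341]), 0.78), (array([ 0.6041, -0.4426,  0.0329]), 0.29)]
green_carriage [(array([0.566 , 0.1925, 0.0008]), 0.79)]
red_grip [(array([ 0.544 , -0.2626,  0.1254]), 0.44), (array([ 0.4349, -0.1968,  0.008 ]), 0.41)]
red_bar_mid [(array([ 0.6252, -0.237 ,  0.13  ]), 0.95), (array([ 0.5442, -0.2603,  0.1234]), 0.53)]
specimen_jar_mid [(array([0.4681, 0.0224, 0.0289]), 0.78)]
gap_gauge_mid [(array([0.4578, 0.4185, 0.0078]), 0.46)]
tube_rack_mid [(array([0.5951, 0.4455, 0.0298]), 0.74)]
tip_box_mid [(array([ 0.6039, -0.4424,  0.0313]), 0.96)]
```

View pics/top0.png

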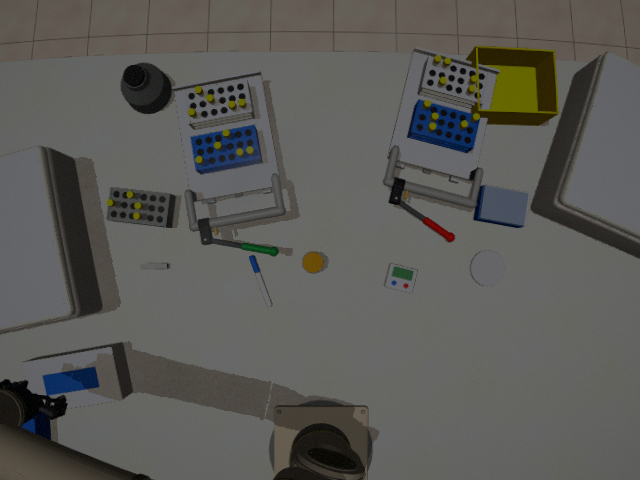

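View pics/scene0.png

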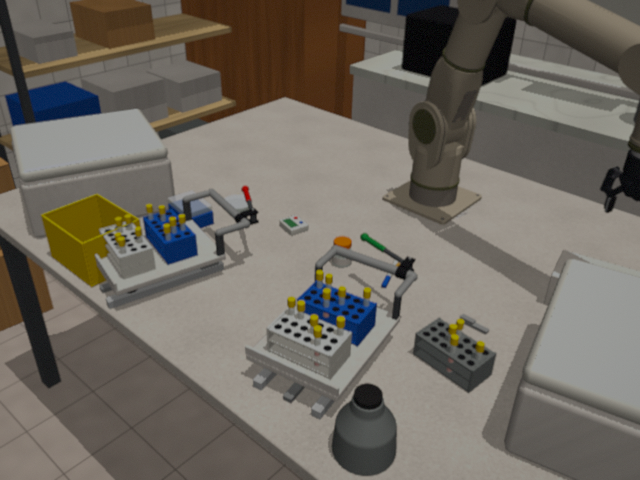

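The top view shows the green lever outside (robot side) of the bar, with the pivot at about (207,232) and the ball at (273,251). The bar runs from (190,225) to (283,212), the jar is at (313,262) and the pen lies at (260,280). Next I'll refine the lever line and bar direction from pixels.

```bash
cat >> h.py <<'E'
def ray(p,uv,z):
    K=p["intrinsics"]; d=np.array([p["k1"],0,0,0,0.])
    # invert radial model by fixed point
    q=(np.asarray(uv,float)-[K[0][2],K[1][2]])/[K[0][0],K[1][1]]; s=q.copy()
    for _ in range(20): s=q/(1+p["k1"]*(s**2).sum(-1,keepdims=True))
    M=p["cam_to_world"]; v=np.c_[s[:,0],-s[:,1],-np.ones(len(s))]@M[:3,:3].T
    return M[:3,3]+v*((z-M[2,3])/v[:,2])[:,None]
E
python3 - <<'E'
from h import *
from scipy.spatial.transform import Rotation as R
np.set_printoptions(precision=4,suppress=True)
p=viewer.camera("top"); f=p["frame"].astype(int)
m=(f[...,1]>f[...,0]*1.6)&(f[...,1]>f[...,2]*1.6)&(f[...,1]>40); m[:,:200]=0;m[:,330:]=0
v,u=np.nonzero(m); P=ray(p,np.c_[u,v],0.132)[:,:2]; c=P.mean(0); _,_,V=np.linalg.svd(P-c); d=V[0]*np.sign(V[0][1])
s=(P-c)@d; print("green n",len(P),"c",c,"dir",d,"angle",np.degrees(np.arctan2(-d[0],d[1])),"ends",c+d*s.min(),c+d*s.max())
end=c+d*s.min(); print("grip est (39mm from ball end)",end+d*0.039)
B=ray(p,[[200,223],[270,213]],0.135)[:,:2]; b=B[0]-B[1]; print("bar rough",B,np.degrees(np.arctan2(-b[0],b[1])))
Rm=R.from_quat(telemetry.get_obs()["ee_rot"]).as_matrix(); print(Rm)
cv2.imwrite("pics/c.png",cv2.resize(p["frame"][170:290,170:330,::-1],None,fx=5,fy=5,interpolation=cv2.INTER_CUBIC))
E
```

```text
green n 249 c [0.5    0.1397] dir [0.168  0.9858] angle -9.669481938983488 ends [0.4935 0.1013] [0.5072 0.1819]
grip est (39mm from ball end) [0.5    0.1397]
bar rough [[0.5567 0.275 ]
 [0.5796 0.1175]] 8.287635788177536
[[ 0.     -0.9548  0.2972]
 [ 0.0001  0.2972  0.9548]
 [-1.      0.      0.0001]]
```

View pics/c.png

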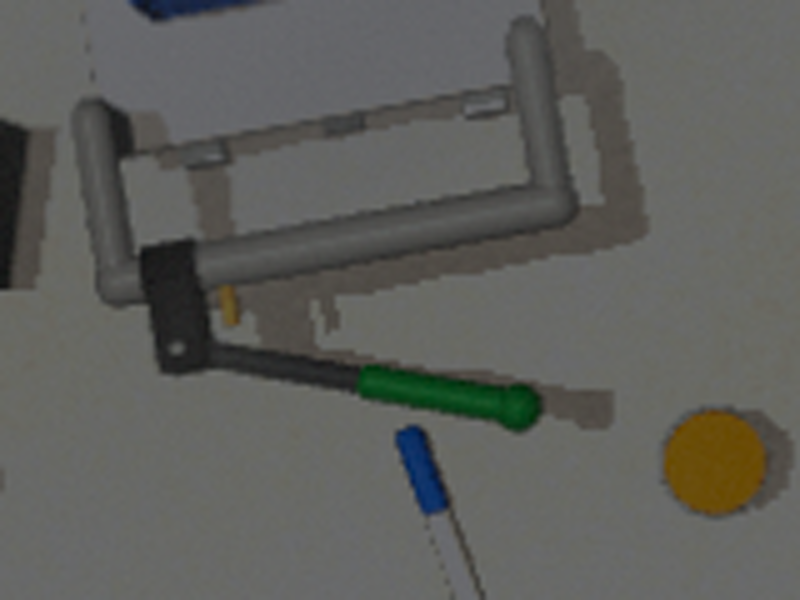

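```bash
python3 -m crank '[[1,[1.3,-2.4,0],[0,0,-0.08]],[1,[1.3,-2.4,0],[0,0,-0.08]],[1,[1.3,-2.4,0],[0,0,-0.08]],[1,[1.3,-2.4,0],[0,0,-0.08]],[1,[1.3,-2.4,0],[0,0,-0.08]],[1,[1.3,-2.4,0],[0,0,-0.08]],[1,[1.3,-2.4,0],[0,0,-0.08]],[1,[1.3,-2.4,0],[0,0,-0.08]],[1,[1.3,-2.4,0],[0,0,-0.08]],[1,[1.3,-2.4,0],[0,0,-0.08]],[1,[1.3,-2.4,0],[0,0,-0.08]],[1,[1.3,-2.4,0],[0,0,-0.08]]]' 20
python3 -m crank '[[1,[1.3,-2.4,0],[0,0,-0.08]],[1,[1.3,-2.4,0],[0,0,-0.08]],[1,[1.3,-2.4,0],[0,0,-0.08]],[1,[1.3,-2.4,0],[0,0,-0.08]],[1,[1.3,-2.4,0],[0,0,-0.08]],[1,[1.3,-2.4,0],[0,0,-0.08]],[1,[0,0,0],[0,0,0]],[1,[0,0,0],[0,0,0]]]'
cat >> h.py <<'E'
from scipy.spatial.transform import Rotation as R
def st():
    o=telemetry.get_obs(); M=R.from_quat(o["ee_rot"]).as_matrix()
    print(o["clock"],o["position"].round(4),"jaw yaw",np.degrees(np.arctan2(M[1,2],M[0,2])).round(1),"xaxis",M[:,0].round(3),"F",o["ft_force"].round(2),o["grip_width"])
E
python3 - <<'E'
from h import *
st(); p=viewer.camera("wrist"); save(p,"w1")
for t in ("green_grip","green_bar_mid"):print(t,[(w(p,r["location"]).round(4),round(r["conf"],2)) for r in mark_of(t,p)[:2]])
E
```

```text
clock: 2.05
position: [0.3422, 0.3076, 0.2315]
ee_rot: [-0.107, 0.699, 0.108, 0.699]
ft_force: [0.5, -0.9, -0.0]
grip_width: -0.0
clock: 2.72
position: [0.4203, 0.1637, 0.2315]
ee_rot: [0.061, 0.704, -0.061, 0.705]
ft_force: [-0.8, 1.1, 0.3]
grip_width: -0.003
2.7167 [0.4203 0.1637 0.2315] jaw yaw -9.9 xaxis [ 0.  0. -1.] F [-0.79  1.1   0.32] -0.0029473748977420972
green_grip [(array([0.4984, 0.1457, 0.1292]), 0.63)]
green_bar_mid []
```

View pics/w1.png

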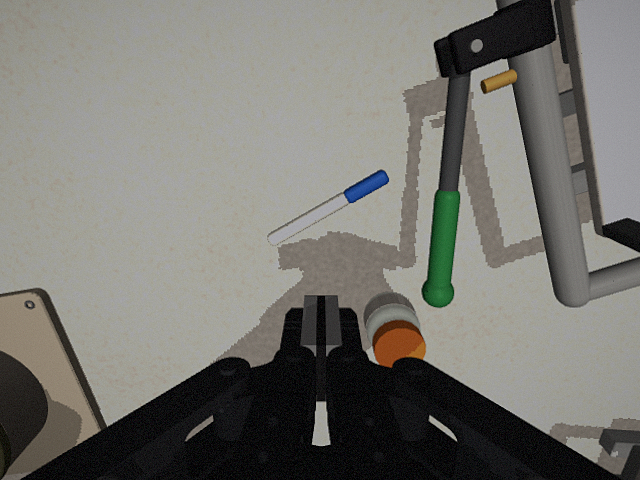

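The wrist view shows the shut fingers at (322,320) outside the lever (grip around (442,245), ball (438,292)). The pen and jar lie below the path. I'll go down to pressing height.

```bash
python3 -m crank '[[1,[0.5,-0.2,-2],[0,0,0]],[1,[0.5,-0.2,-2],[0,0,0]],[1,[0.5,-0.2,-2],[0,0,0]],[1,[0.5,-0.2,-2],[0,0,0]],[1,[0.5,-0.1,-2],[0,0,0]],[1,[0.5,0,-2],[0,0,0]],[1,[0.5,-0.1,0],[0,0,0]],[1,[0.5,-0.1,0],[0,0,0]],[1,[0.4,-0.1,0],[0,0,0]],[1,[0,0,0],[0,0,0]],[1,[0,0,0],[0,0,0]],[1,[0,0,0],[0,0,0]]]'
python3 - <<'E'
from h import *
st(); p=viewer.camera("wrist"); save(p,"w2")
for t in ("green_grip","green_bar_mid"):print(t,[(w(p,r["location"]).round(4),round(r["conf"],2)) for r in mark_of(t,p)[:2]])
E
```

```text
clock: 3.87
position: [0.464, 0.1531, 0.1121]
ee_rot: [0.061, 0.704, -0.06, 0.705]
ft_force: [0.1, -0.4, 0.0]
grip_width: 0.001
3.8667 [0.464  0.1531 0.1121] jaw yaw -9.8 xaxis [ 0.001  0.001 -1.   ] F [ 0.08 -0.41  0.  ] 0.0006693064845228382
green_grip [(array([0.4978, 0.1435, 0.1294]), 0.68)]
green_bar_mid [(array([0.5666, 0.1898, 0.1304]), 0.78)]
```

View pics/w2.png

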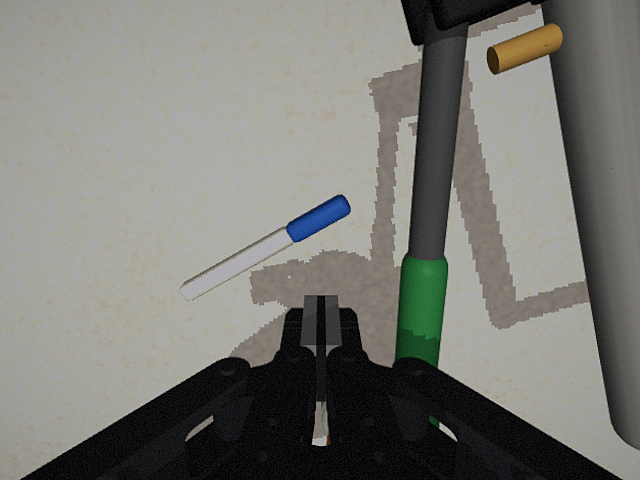

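Run:
```python
from h import *
np.set_printoptions(precision=4,suppress=True)
o=telemetry.get_obs(); M=R.from_quat(o["ee_rot"]).as_matrix(); p=viewer.camera("wrist"); C=p["cam_to_world"][:3,3]
print("cam in tool",M.T@(C-o["position"]))
uv=[[322,296],[355,312],[360,350],[410,358],[435,365],[432,385],[260,360]]
W=ray(p,uv,0.0)
for off in (0.011,0.0):
  for q,x in zip(uv,W):
    c=M.T@(C-o["position"]); d=M.T@(x-C); s=np.sign(c[1]); t=(s*off-c[1])/d[1]; print(off,q,((c+t*d)*1000).round(1))
```

```text
cam in tool [-0.144   0.0831 -0.    ]
0.011 [322, 296] [-6.1 11.   0.5]
0.011 [355, 312] [-18.5  11.   12.5]
0.011 [360, 350] [-41.5  11.   12.1]
0.011 [410, 358] [-45.5  11.   26.7]
0.011 [435, 365] [-48.7  11.   33.2]
0.011 [432, 385] [-57.2  11.   30.1]
0.011 [260, 360] [-46.5  11.  -18. ]
0.0 [322, 296] [15.   0.   0.6]
0.0 [355, 312] [ 0.7  0.  14.4]
0.0 [360, 350] [-25.9   0.   14. ]
0.0 [410, 358] [-30.5   0.   30.8]
0.0 [435, 365] [-34.2   0.   38.3]
0.0 [432, 385] [-44.    0.   34.7]
0.0 [260, 360] [-31.6   0.  -20.7]
```

```bash
python3 -m crank '[[1,[0.3,-0.1,0.4],[0,0,0]],[1,[0.3,-0.1,0],[0,0,0]],[1,[0.3,-0.1,0],[0,0,0]],[1,[0.3,-0.1,0],[0,0,0]],[1,[0.3,-0.1,0],[0,0,0.025]],[1,[0.3,-0.1,0],[0,0,0.025]],[1,[0.3,-0.1,0],[0,0,0.025]],[1,[0.3,-0.1,0],[0,0,0.025]],[1,[0,0,0],[0,0,0]]]'
python3 -m crank '[[1,[0.3,0,0],[0,0,0.025]],[1,[0.3,-0.1,0],[0,0,0.025]],[1,[0.3,0,0],[0,0,0.025]],[1,[0.3,-0.1,0],[0,0,0.025]],[1,[0.3,0,0],[0,0,0.025]],[1,[0.3,-0.1,0],[0,0,0.025]],[1,[0,0,0],[0,0,0]],[1,[0,0,0],[0,0,0]]]'
python3 - <<'E'
from h import *
st(); p=viewer.camera("wrist"); save(p,"w3")
E
```

```text
clock: 4.82
position: [0.4878, 0.1448, 0.1151]
ee_rot: [0.025, 0.707, -0.025, 0.706]
ft_force: [-2.8, 1.3, 1.8]
grip_width: -0.006
clock: 5.48
position: [0.5051, 0.1418, 0.1149]
ee_rot: [-0.028, 0.707, 0.027, 0.706]
ft_force: [-5.4, 0.3, 0.7]
grip_width: 0.001
5.4833 [0.5051 0.1418 0.1149] jaw yaw 4.5 xaxis [-0.002 -0.    -1.   ] F [-5.4   0.27  0.68] 0.001272275110503081
```

View pics/w3.png

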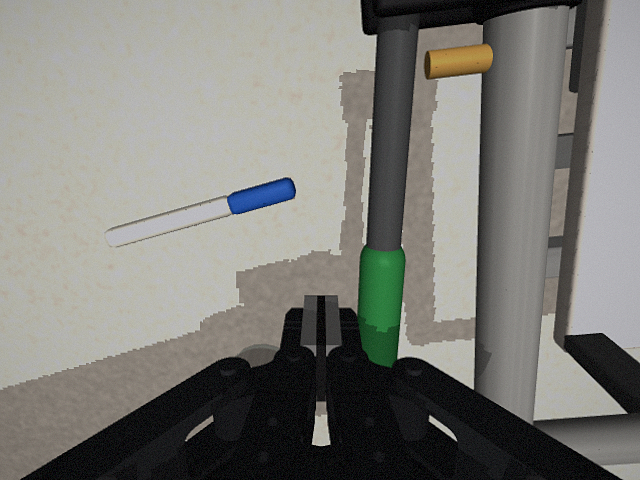

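The lever is moving with the finger, at about 5 N. The brass stop pin at (460,62) is not reached yet.

```bash
python3 -m crank '[[1,[0.2,0,0],[0,0,0.025]],[1,[0.2,-0.1,0],[0,0,0.025]],[1,[0.2,0,0],[0,0,0.025]],[1,[0.2,-0.1,0],[0,0,0.025]],[1,[0,0,0],[0,0,0]],[1,[0,0,0],[0,0,0]]]'
python3 -m crank '[[1,[0.1,0,0],[0,0,0]],[1,[0.1,0,0],[0,0,0]],[1,[0,0,0],[0,0,0]],[1,[0,0,0],[0,0,0]]]'
python3 -m crank '[[1,[0.1,0,0],[0,0,0]],[1,[0.1,0,0],[0,0,0]],[1,[0,0,0],[0,0,0]],[1,[0,0,0],[0,0,0]]]'
```

```text
clock: 6.03
position: [0.513, 0.1401, 0.115]
ee_rot: [-0.063, 0.705, 0.063, 0.704]
ft_force: [-5.2, 2.1, 1.5]
grip_width: 0.003
clock: 6.37
position: [0.5148, 0.1403, 0.115]
ee_rot: [-0.063, 0.705, 0.063, 0.704]
ft_force: [-6.9, 2.2, 1.2]
grip_width: 0.002
clock: 6.7
position: [0.5168, 0.1405, 0.115]
ee_rot: [-0.063, 0.705, 0.063, 0.704]
ft_force: [-7.1, 2.6, 1.1]
grip_width: -0.003
```

```bash
for i in 1; do :; done
python3 -m crank '[[1,[0.1,0,0],[0,0,0]],[1,[0,0,0],[0,0,0]],[1,[0,0,0],[0,0,0]]]'
python3 -m crank '[[1,[0.1,0,0],[0,0,0]],[1,[0,0,0],[0,0,0]],[1,[0,0,0],[0,0,0]]]'
python3 - <<'E'
from h import *
st(); p=viewer.camera("wrist"); save(p,"w4")
E
```

```text
clock: 6.95
position: [0.5177, 0.1405, 0.115]
ee_rot: [-0.063, 0.705, 0.063, 0.704]
ft_force: [-6.1, 2.6, 1.0]
grip_width: 0.0
clock: 7.2
position: [0.5187, 0.1405, 0.1149]
ee_rot: [-0.063, 0.705, 0.063, 0.704]
ft_force: [-6.4, 3.4, 1.2]
grip_width: -0.001
7.2 [0.5187 0.1405 0.1149] jaw yaw 10.2 xaxis [-0.002  0.    -1.   ] F [-6.37  3.35  1.19] -0.0013146593600377706
```

View pics/w4.png

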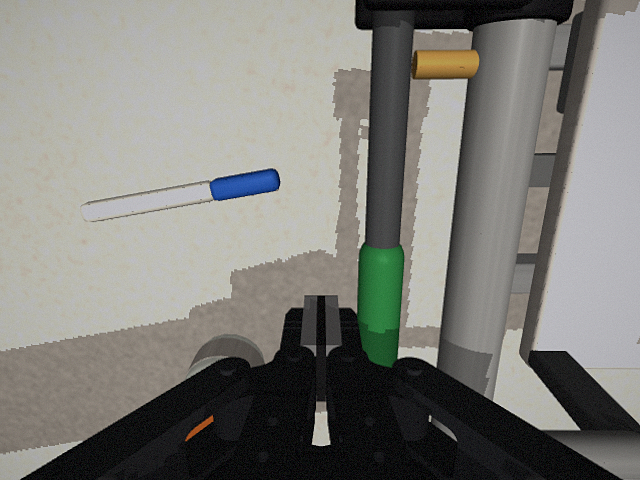

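Run:
```python
from h import *
np.set_printoptions(precision=4,suppress=True)
p=viewer.camera("wrist")
f=p["frame"]
for v in (60,100,150,200,230,270,300):print(v,np.nonzero(np.abs(np.diff(f[v,340:640].astype(int).sum(1)))>45)[0]+340)
def an(a,b,z=.13):
    W=ray(p,[a,b],z); d=W[0]-W[1]; print(W[:,:2].ravel(),np.degrees(np.arctan2(-d[0],d[1])))
an([371.5,60],[364.5,235]);an([411,60],[401.5,235]);an([470,60],[444,300]);an([554,60],[520,300])
```

```text
60 [369 370 371 372 416 417 478 479 550 564 565 573 587 589 590 591]
100 [368 369 408 409 427 428 464 465 543 556 557 566 580 581 582]
150 [356 366 367 368 404 405 420 458 459 533 534 555 556 570 571 572]
200 [355 364 365 366 367 400 401 402 416 417 453 454 455 526 546 559 560 561
 562]
230 [357 364 365 366 398 399 400 412 414 449 450 451 452 521 540 541 555 556]
270 [357 358 401 402 403 409 445 446 447 448 533 546 547 548]
300 [356 357 363 400 401 406 409 442 443 509 527 528 539 540 542]
[0.5168 0.2371 0.5267 0.182 ] 10.208442359966583
[0.5286 0.2392 0.5395 0.1843] 11.21115749818729
[0.5461 0.2423 0.5611 0.1625] 10.625595373147341
[0.571  0.2467 0.5886 0.1675] 12.555961890538816
```

```bash
python3 -m crank '[[1,[0.1,0,0],[0,0,0]],[1,[0,0,0],[0,0,0]],[1,[0,0,0],[0,0,0]]]'
python3 -m crank '[[1,[0.1,0,0],[0,0,0]],[1,[0,0,0],[0,0,0]],[1,[0,0,0],[0,0,0]]]'
python3 - <<'E'
from h import *
np.set_printoptions(precision=4,suppress=True)
st();p=viewer.camera("wrist"); f=p["frame"]; save(p,"w5")
for v in (60,100,150,200,230,300):print(v,np.nonzero(np.abs(np.diff(f[v,340:640].astype(int).sum(1)))>45)[0]+340)
E
```

```text
clock: 7.55
position: [0.519, 0.1405, 0.1149]
ee_rot: [-0.063, 0.705, 0.063, 0.703]
ft_force: [-10.2, 2.3, 3.1]
grip_width: -0.001
clock: 7.8
position: [0.5194, 0.1406, 0.1148]
ee_rot: [-0.063, 0.706, 0.063, 0.703]
ft_force: [-13.8, 1.7, 5.9]
grip_width: -0.002
7.8 [0.5194 0.1406 0.1148] jaw yaw 10.3 xaxis [-0.005  0.    -1.   ] F [-13.77   1.65   5.91] -0.0018719793229267788
60 [368 369 370 414 415 476 548 564 573 587 589 590]
100 [366 367 368 405 406 407 426 427 462 463 464 541 556 557 564 579 580 581
 582]
150 [356 364 365 366 403 420 456 457 458 459 532 555 556 570 571 572]
200 [340 357 363 364 365 366 399 400 416 451 452 524 545 546 558 559 560 561]
230 [357 363 364 398 399 414 448 449 519 540 554 555 556]
300 [355 356 400 406 407 440 441 507 527 539 540 541 542]
```

The stop is reached: force jumps from 6 to 14 N while the position stalls at x = 0.519. I'll ease off 1 mm, hold for a second, then retreat clear.

```bash
python3 -m crank '[[1,[-0.1,0,0],[0,0,0]],[1,[0,0,0],[0,0,0]],[1,[0,0,0],[0,0,0]],[1,[0,0,0],[0,0,0]],[1,[0,0,0],[0,0,0]],[1,[0,0,0],[0,0,0]],[1,[0,0,0],[0,0,0]],[1,[0,0,0],[0,0,0]],[1,[0,0,0],[0,0,0]],[1,[0,0,0],[0,0,0]],[1,[0,0,0],[0,0,0]],[1,[0,0,0],[0,0,0]]]'
python3 -m crank '[[1,[-0.5,0.1,0],[0,0,-0.035]],[1,[-0.5,0.1,0],[0,0,-0.035]],[1,[-0.5,0.1,0],[0,0,-0.035]],[1,[-0.5,0.1,0],[0,0,-0.035]],[1,[-0.5,0.1,0],[0,0,-0.035]],[1,[-0.5,0.1,0],[0,0,-0.035]],[1,[-0.5,0.1,0],[0,0,-0.035]],[1,[-0.5,0.1,0],[0,0,-0.035]],[1,[-0.6,0.1,0],[0,0,-0.035]],[1,[-0.6,0.1,0],[0,0,-0.035]],[1,[-0.6,0.1,0],[0,0,0]],[1,[-0.5,0.1,0],[0,0,0]]]'
python3 -m crank '[[1,[0,0,0],[0,0,0]],[1,[0,0,0],[0,0,0]],[1,[0,0,0],[0,0,0]],[1,[0,0,0],[0,0,0]],[1,[0,0,0],[0,0,0]],[1,[0,0,0],[0,0,0]],[1,[0,0,0],[0,0,0]],[1,[0,0,0],[0,0,0]]]'
python3 - <<'E'
from h import *
np.set_printoptions(precision=4,suppress=True)
st(); p=viewer.camera("wrist"); save(p,"w6")
p=viewer.camera("top"); f=p["frame"].astype(int); save(p,"top2")
m=(f[...,1]>f[...,0]*1.6)&(f[...,1]>f[...,2]*1.6)&(f[...,1]>40); m[:,:200]=0;m[:,330:]=0
print(m.sum()); v,u=np.nonzero(m); print(ray(p,np.c_[u,v],.132)[:,:2].mean(0))
E
```

```text
clock: 8.85
position: [0.5191, 0.1405, 0.1149]
ee_rot: [-0.063, 0.705, 0.063, 0.703]
ft_force: [-9.5, 2.2, 4.3]
grip_width: -0.001
clock: 9.85
position: [0.4577, 0.1518, 0.1155]
ee_rot: [0.06, 0.704, -0.06, 0.705]
ft_force: [0.5, -0.3, 0.2]
grip_width: 0.002
clock: 10.52
position: [0.4578, 0.1517, 0.1153]
ee_rot: [0.06, 0.705, -0.06, 0.705]
ft_force: [-0.2, -0.4, 0.1]
grip_width: -0.0
10.5167 [0.4578 0.1517 0.1153] jaw yaw -9.8 xaxis [ 0. -0. -1.] F [-0.19 -0.39  0.08] -0.0001828157843963401
94
[0.496  0.1186]
```

View pics/w6.png

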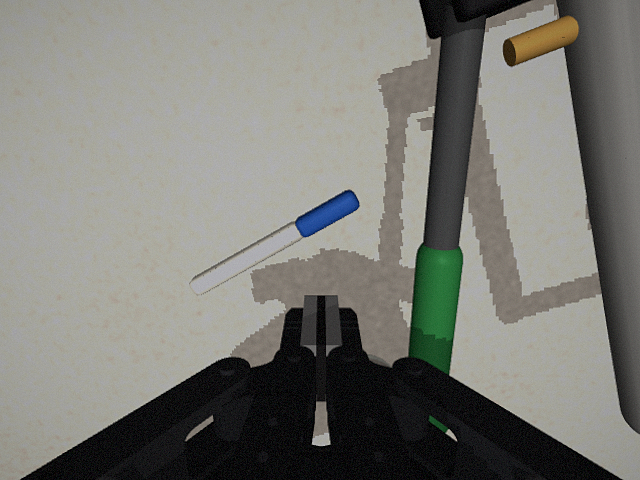

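The lever is fully out, with clear space to the finger. Now the second press, mirrored.

```bash
python3 -m crank '[[1,[0.6,-0.1,0],[0,0,0]],[1,[0.6,-0.1,0],[0,0,0]],[1,[0.5,-0.1,0],[0,0,0.035]],[1,[0.5,-0.1,0],[0,0,0.035]],[1,[0.5,-0.1,0],[0,0,0.035]],[1,[0.5,-0.1,0],[0,0,0.035]],[1,[0.5,-0.1,0],[0,0,0.035]],[1,[0.5,-0.1,0],[0,0,0.035]],[1,[0.5,-0.1,0],[0,0,0.035]],[1,[0.4,-0.1,0],[0,0,0.035]],[1,[0.4,-0.1,0],[0,0,0.035]],[1,[0.3,-0.1,0],[0,0,0.035]]]'
python3 -m crank '[[1,[0.2,0,0],[0,0,0]],[1,[0.1,0,0],[0,0,0]],[1,[0.1,0,0],[0,0,0]],[1,[0,0,0],[0,0,0]],[1,[0,0,0],[0,0,0]],[1,[0,0,0],[0,0,0]]]'
```

```text
clock: 11.62
position: [0.5152, 0.1404, 0.1148]
ee_rot: [-0.064, 0.705, 0.064, 0.703]
ft_force: [-5.7, 2.7, 1.7]
grip_width: 0.001
clock: 12.12
position: [0.5188, 0.1403, 0.1148]
ee_rot: [-0.063, 0.705, 0.064, 0.703]
ft_force: [-6.5, 3.4, 1.5]
grip_width: -0.002
```

```bash
python3 -m crank '[[1,[0.1,0,0],[0,0,0]],[1,[0.05,0,0],[0,0,0]],[1,[0,0,0],[0,0,0]],[1,[0,0,0],[0,0,0]],[1,[0,0,0],[0,0,0]],[1,[0,0,0],[0,0,0]]]'
python3 - <<'E'
from h import *
st(); p=viewer.camera("wrist"); save(p,"w7"); f=p["frame"]
for v in (60,100,150,200,230,300):print(v,np.nonzero(np.abs(np.diff(f[v,340:640].astype(int).sum(1)))>45)[0]+340)
E
```

```text
clock: 12.62
position: [0.5193, 0.1404, 0.1147]
ee_rot: [-0.063, 0.706, 0.064, 0.702]
ft_force: [-11.9, 1.4, 4.8]
grip_width: 0.003
12.6167 [0.5193 0.1404 0.1147] jaw yaw 10.3 xaxis [-0.005  0.    -1.   ] F [-11.85   1.43   4.81] 0.0025185847099909566
60 [368 369 370 415 416 477 564 565 589 591]
100 [367 368 407 427 428 462 463 464 542 556 557 558 565 566 580 581 582]
150 [356 365 366 367 404 420 457 458 533 555 556 557 570 571 572 573]
200 [358 364 365 400 401 416 417 451 452 453 454 525 546 559 560 561 562]
230 [357 363 364 399 414 448 449 450 451 518 519 520 541 555 556]
300 [355 356 399 400 407 441 442 443 508 527 528 539 540 542]
```

View pics/w7.png

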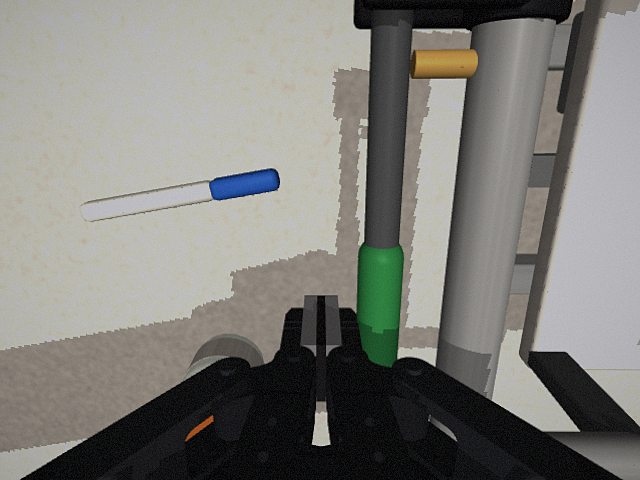

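The lever is on its stop pin at (412,62), parallel to the bar with the gap open and nothing touching the bar. Handing in.

```bash
python3 -c "from h import *; st(); print(manip.hand_in())"
```

```text
12.6667 [0.5193 0.1404 0.1147] jaw yaw 10.3 xaxis [-0.005  0.    -1.   ] F [-12.12   2.38   6.83] -0.002808720006937719
the job is handed in; nothing more can be done
None
```

I pressed the green lever in to its stop twice with the back of the shut fingers, and handed the job in at 12.7 s while holding the second press.

- **First press:** The force jumped from about 6 N to 14 N while the position stalled at x = 0.519 m, so I took that as the stop. I held it there for about 1 s at around 10 N, then backed fully off. The wrist picture showed the lever fully out and clear of the fingers, with the force near zero.
- **Second press:** It stopped at the same place (x = 0.519 m), and I finished holding it at about 12 N. The last wrist picture shows the lever at its stop pin, parallel to the bar with the gap open. The gripper is clear of the bar, and the pen and jar have not been disturbed.

**Checks that were less clear:**
- **Lever position:** I did not measure the lever angle directly. That it was on the stop rests on the force jump, the stalled position and the picture.
- **Top camera:** The gripper partly hid the lever, so it could not confirm the spring-back. The wrist picture did.
- **Side force:** At the stop I also saw 5–7 N upwards, which I think is friction and the arm giving slightly.

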